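# Set a rivet on the interlocked bench press

## Robot

A 6-joint arm with a two-finger parallel gripper is mounted at the origin on a cart in front of the work surface, level with it; the furniture and walls round the work are solid. World frame = base frame: x ahead of the robot, y to its left, z up, the work surface at z = 0. Lengths are in m, angles in degrees, forces in N, time in s.
With the tool pointing down it reaches from about 0.4 to 0.825 m from the base axis. Payload 7 kg.
Tool frame: the origin (TCP) lies midway between the tips of the shut fingers; the grasp point (between the pads) lies r.grip_depth behind it (r.grip_depth is the distance from the TCP to the grasp point, in m); z points along the fingers, y is the line along which they close (so a half turn about z gives the same grasp; the last joint's range is limited). The gripper opens to 88 mm and grips with 3 to 60 N. Pads are 19 mm wide; open, the fingers measure 130 mm over their backs; the gripper's body (78 mm by 193 mm) begins 47 mm behind the grasp point.
Start: joints at [-48.352, 20.546, 0.682, 0, -70.136, -16.507], TCP at [0.287, -0.611, 0.227] pointing down, gripper open.
Joint ranges: [-176.03, 176.03], [-82.01, 121.73], [-58.28, 71.71], [-173.87, 95.51], [-174.79, -0.11], [-173.66, 173.66]. Speed limits (degrees/s): [136.94, 136.94, 172.46, 180, 180, 180].

## Interface

Orientations are given as [roll, pitch, yaw] about the fixed x, y, z axes, in that order (R = Rz(yaw) Ry(pitch) Rx(roll)).
In Python, from plant import r gives the robot as it stands.
- The arm moves only by the shell command python3 -m pendant FILE [OPENING] [FORCE], which reads ROWS from the file FILE. ROWS is a JSON list of rows, 1 to 12 of them, each written [[dx, dy, dz], [rx, ry, rz]]: dx, dy, dz in shares of 0.4 m (1.0 is 0.4 m), then a rotation vector rx, ry, rz in a scale on which 1.0 is 360 degrees; each row is the pose to reach, as a shift and turn from the pose commanded when the command began, along the tool's axes at that moment; what a row does not reach only later rows make up. A row lasts 1/12 s, in which the tool goes at most 0.0417 m and 7.16 degrees, less where a joint would pass 70% of its speed; a pose out of reach is approached as far as the arm can. OPENING is the finger opening in m, set as the command begins (- or left out keeps the last). The fingers move at their own pace and stop on an object; FORCE is the grip in N (left out, the last holds). Time passes only in rows, so rows that do not move let the fingers close. It prints the time, the measured TCP pose, the force, the opening and the grip force at its end. No shift or turn number may pass 1 either way. Input that does not fit is refused with a message, and nothing moves.
- r.get_state(): the state, without advancing time (a new reading comes with each control period).
- r.capture(name): name is "scene" or "top" or "wrist"; returns a dict with "frame" (384x512x3 uint8, red, green, blue), "z_map" (384x512 float32, m along the optical axis (not along the pixel's ray), 0 where there is no reading), "fx", "fy", "cx", "cy" (pixels), "cam_to_world" (4x4, takes a point from camera to world coordinates). Camera axes: x right, y down, z forward; pixel columns grow to the right and rows downward; lengths in m; the calibration is good to about 2 mm. A picture is of the moment at which its call begins.
- r.close_job(): hands the job in; it is judged then, once.
The state is a dict: "time_s": time; "joints": joint angles; "qd": joint speeds; "joint_torque": joint torques, N m; "tcp_pos": TCP position; "eef_rot": TCP orientation; "contact_force": force on the tool from outside, world axes, zero at the start; "moment": the same for the moment, N m; "gripper_width": finger opening in m; "gripper_force": force on a finger pad.
Only numpy, scipy, OpenCV 4.12 (cv2) and the standard library are available. Lean on these libraries where they do the work, as an engineer would, in place of code of your own. Each camera call takes 0.05 s, during which the arm holds its last target. There are 200 camera calls.

## Task

Push the aluminium carriage that carries the leather key fob fully home under the press foot. Then press both green keys down together with the two fingertips, each nearly to the bottom, keep them both down for a good three seconds without letting either up, then let both come up and move clear. Leave the keys alone until the carriage is home, never press one green key on its own, do not press the red stop button, and do not disturb the two thread spools and the glue bottle standing round the press.

Things in the scene. Friction and masses are not known exactly. Their poses are not given: they have to be found in the camera images.
- press: Grey and blue rivet press fixed to the bench, base 240 x 250 mm, place and yaw vary (up to 0.35 rad). Origin: centre of its underside on the bench. Its x points away from the robot (control pod in front at x = -78 mm, column with arm behind, arm top 80 mm above the bench), y to its left, z up. Heights above the bench: base plate's top 16 mm, pod's top 42 mm.
- key_left_top (a point): Centre of the top face of the left green key: a round cap 30 mm across, 56 mm above the bench when up, the pod's top is 14 mm lower. Its axes are the press's. The two green keys are 62 mm apart, centre to centre, along the press's y.
- key_right_top (a point): Centre of the top face of the right green key, the same as the left.
- key_left (a joint): Travel of the left green key: 0 up, 0.008 m at the bottom. It counts as down beyond 0.006. Spring: 1.5 N at the start, about 4.5 N at 6 mm, 5.5 N at the bottom (each key, so both together take about 11 N); it comes up by itself.
- key_right (a joint): Travel of the right green key, the same as the left.
- carriage_face (a point): Centre of the left (+y of the press) end face of the aluminium carriage, the face to push. The face is 96 mm wide along the press's x and 22 mm high, from 20 to 42 mm above the bench; its axes are the press's. The carriage slides along the press's -y to go home; home, this face lies 100 mm to the left of the foot.
- carriage (a joint): Position of the carriage on its rails: 0.08 m is home against its stop, smaller is further out to the left (starts between 0 and 0.045). It counts as home above 0.076. Sliding friction about 2 N; it stays where it is left.
- foot_tip (a point): Underside centre of the steel punch (the press foot) under the arm, 58 mm above the bench when up. The left green key lowers the brass hold-down frame round it and the right key the punch, each by up to 10 mm.
- stop_top (a point): Centre of the top of the small red stop button, 20 mm across with a yellow ring, 52 mm above the bench, on the right end of the pod, 57 mm to the right of the right green key.
- stop (a joint): Travel of the red stop button: 0 up, 0.005 m pressed. Must stay up.
- spool_black: Loose spool of black thread, 43 mm across, 52 mm high, standing to the left of the press, further back; origin at the centre of its underside.
- glue_bottle: Loose glue bottle with red tip, 53 mm across, 147 mm high, standing to the right of the press; origin at the centre of its underside.
- spool_red: Loose spool of red thread, 43 mm across, 52 mm high, standing to the left of the press in front; origin at the centre of its underside.

How it is judged (in metres and radians):
On the way, in this order (a step that is already met when the one before it is completed fails the run):
1. the carriage is fully home with both green keys still up (value of joint carriage above 0.076 m and value of joint each of key_left, key_right below 0.002 m), for 0.2 s.
2. both green keys are down together (beyond 6 of 8 mm), pressed by the fingers, without a break for 2.5 s, the carriage home (value of joint carriage above 0.076 m and value of joint each of key_left, key_right above 0.006 m and contact force between the fingers and press above 4 N), for 2.5 s.
At the end, for the whole second after the job is handed in: The carriage is home (within 4 mm of its stop), both green keys are up again (within 1.5 mm) after having been held down together for at least 2.5 s, and the red stop button is up (value of joint carriage above 0.076 m and value of joint each of key_left, key_right, stop below 0.0015 m); the robot touches nothing.
It fails at once if a green key is pressed (over 3 mm) while the carriage is not home (value of joint carriage below 0.074 m and value of joint any of key_left, key_right above 0.003 m).
It fails at once if one green key is pressed on its own (one beyond 5.5 mm, the other less than 1.5 mm) ((value of joint key_left above 0.0055 m and value of joint key_right below 0.0015 m) or (value of joint key_right above 0.0055 m and value of joint key_left below 0.0015 m)).
It fails at once if the red stop button is pressed (over 1.5 mm) (value of joint stop above 0.0015 m).
It fails at once if a thread spool or the glue bottle is pushed, tipped or lifted (moved over 15 mm) (distance of any of spool_black, glue_bottle, spool_red from where it was at the start of the episode above 0.015 m).
It also fails if it takes over 54 s, if anything falls off the work surface, if the arm or the gripper's body presses on something with over 40 N, if the wrist force passes 120 N, or if a joint passes its speed limit or range.

## Working session

There is one attempt and no reset: what is moved stays moved. The work goes in short steps, Python scripts to look and compute and a shell command to move; the robot and the scene stay as the last step left them, time stands still between calls to the robot, and variables do not carry over. Pictures are saved under pics/ and viewed, at most 10 in all, crops included, and the job is handed in when it is done.

```bash
mkdir -p pics; cat > h.py <<'E'
from plant import r
import cv2, numpy as np
def cap(n,f):
    c=r.capture(n); cv2.imwrite(f'pics/{f}.png',cv2.cvtColor(c['frame'],cv2.COLOR_RGB2BGR)); np.savez(f'pics/{f}.npz',**c); return c
def ray(c,u,v,z):
    T=c['cam_to_world']; d=T[:3,:3]@np.array([(u-c['cx'])/c['fx'],(v-c['cy'])/c['fy'],1]); o=T[:3,3]
    return o+d*(z-o[2])/d[2]
def cloud(c):
    v,u=np.mgrid[:384,:512]; z=c['z_map']; P=np.stack([(u-c['cx'])/c['fx']*z,(v-c['cy'])/c['fy']*z,z],-1)
    return P@c['cam_to_world'][:3,:3].T+c['cam_to_world'][:3,3]
E
python3 - <<'E'
from h import *
a=cap('top','top1'); b=cap('scene','sc1')
print(a['cam_to_world'],b['cam_to_world'],a['fx'],r.get_state(),r.grip_depth)
E
```

```text
[[ 0.07972638 -0.9759396   0.20294237  0.37231094]
 [-0.99680942 -0.07883866  0.0124678  -0.21555861]
 [ 0.00383188 -0.20328887 -0.97911131  0.88793652]
 [ 0.          0.          0.          1.        ]] [[ 0.99998211 -0.00137868  0.00582047  0.51131357]
 [-0.00508465 -0.70843216  0.7057606  -1.07782967]
 [ 0.00315039 -0.70577757 -0.7084265   0.93500633]
 [ 0.          0.          0.          1.        ]] 356.0792176605426 {'time_s': 0.1, 'joints': array([-4.83537137e+01,  2.05882066e+01,  6.39643840e-01, -1.95158087e-02,
       -7.01373808e+01, -1.65058379e+01]), 'qd': array([ 0.02829759, -0.13364906,  0.13552752,  0.05515856,  0.01420822,
       -0.05208574]), 'joint_torque': array([-2.51017591e-04, -5.84162593e+01,  2.93749666e+01,  7.01551884e+00,
        1.01536280e-02, -7.26543817e-05]), 'tcp_pos': array([ 0.28654817, -0.61066503,  0.22570563]), 'eef_rot': array([ 1.79912385e+02, -6.82909040e-03, -1.54866191e+02]), 'contact_force': array([ 0.1640208 , -0.42490222, -0.41513857]), 'moment': array([ 0.00896083, -0.00099151,  0.05971395]), 'gripper_force': 0.0, 'gripper_width': 0.0877763586206926} 0.0188
```

View pics/top1.png

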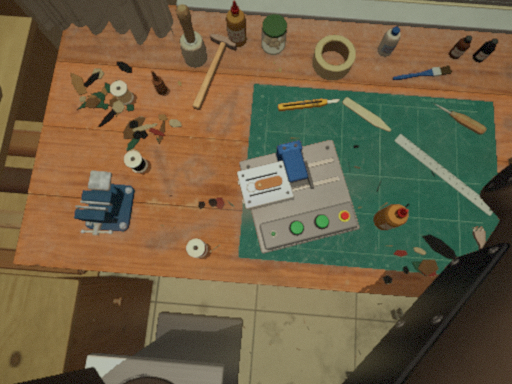

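View pics/sc1.png

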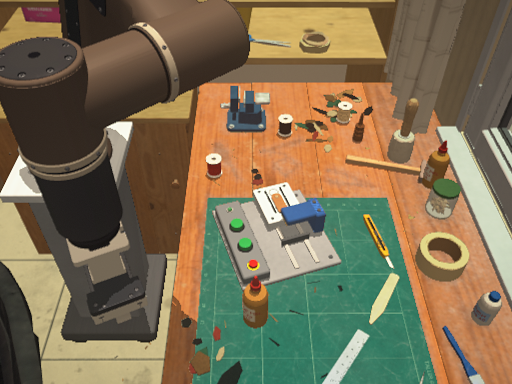

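The top view shows green keys near (297,228) and (322,221), the red stop at (344,216), the carriage around (265,185) with its left edge at about x=240, spools at (196,248) and (136,162), and the glue bottle at (392,216).

```bash
python3 - <<'E'
from h import *
est={}
for f in('top1','sc1'):
    c=dict(np.load(f'pics/{f}.npz')); hsv=cv2.cvtColor(c['frame'],cv2.COLOR_RGB2HSV)
    m=cv2.inRange(hsv,(50,150,70),(75,255,255)); n,l,s,ce=cv2.connectedComponentsWithStats(m)
    for i in range(1,n):
        if 60<s[i,4]<400: print(f,s[i],ce[i].round(1),ray(c,*ce[i],.055).round(4))
    m=cv2.inRange(hsv,(0,190,150),(6,255,255)); n,l,s,ce=cv2.connectedComponentsWithStats(m)
    for i in range(1,n):
        if 15<s[i,4]<400: print(f,'red',s[i],ce[i].round(1),ray(c,*ce[i],.052).round(4))
c=dict(np.load('pics/top1.npz')); g=c['frame']; P=cloud(c)
m=(g.min(2)>165).astype(np.uint8); n,l,s,ce=cv2.connectedComponentsWithStats(m)
for i in range(1,n):
    if s[i,4]>300 and 200<ce[i][0]<330:
        co,_=cv2.findContours((l==i).astype(np.uint8),0,2); b=cv2.boxPoints(cv2.minAreaRect(co[0]))
        print(s[i],ce[i]); 
        for p in b: print(p,ray(c,*p,.042).round(4))
for n,u,v,z in(('red',196,245,.052),('black',133,158,.052)): print(n,ray(c,u,v,z))
for u,v in((196,245),(133,158),(297,228),(265,172),(403,211),(392,216)): print(u,v,P[v,u])
E
```

```text
top1 red [341 212   7   7  31] [344.5 215.3] [ 0.5178 -0.4158  0.052 ]
sc1 [231 219  12   9  78] [236.5 222.9] [ 0.4799 -0.3064  0.055 ]
sc1 [239 238  12  10  87] [244.6 242.5] [ 0.4992 -0.3653  0.055 ]
sc1 red [250 260   7   7  41] [252.8 263. ] [ 0.5175 -0.4203  0.052 ]
sc1 red [251 282  10   6  23] [255.2 285.3] [ 0.5224 -0.4783  0.052 ]
[ 238  161   55   47 1184] [263.41047297 184.20185811]
[237.11769 171.4706 ] [ 0.6074 -0.1511  0.042 ]
[283.47064 159.88237] [ 0.6463 -0.263   0.042 ]
[292.4118  195.64708] [ 0.5576 -0.2905  0.042 ]
[246.05884 207.2353 ] [ 0.5201 -0.1807  0.042 ]
red [ 0.41991595 -0.07251974  0.052     ]
black [0.61805543 0.10544633 0.052     ]
196 245 [ 0.42090373 -0.06955177  0.03465478]
133 158 [0.6223211  0.11101838 0.03748968]
297 228 [ 0.47802066 -0.30460999  0.05569696]
265 172 [ 0.61117781 -0.21962308  0.04339153]
403 211 [ 0.52065599 -0.51662237  0.14535641]
392 216 [ 0.51532293 -0.50827107  0.1056613 ]
```

The manual's scale: shifts go in shares of 0.4 m and turns go in shares of 360 degrees. Converting my numbers, -0.33 m / 0.4 = -0.825, -0.32 m / 0.4 = -0.8, 7 degrees / 360 = 0.0194.

```bash
echo '[[[-0.075, 0.05, 0], [0, 0, 0.0028]], [[-0.15, 0.1125, 0], [0, 0, 0.0056]], [[-0.225, 0.17, 0], [0, 0, 0.0083]], [[-0.3, 0.225, 0], [0, 0, 0.0111]], [[-0.375, 0.2825, 0], [0, 0, 0.0139]], [[-0.45, 0.3375, 0], [0, 0, 0.0167]], [[-0.525, 0.395, 0], [0, 0, 0.0194]], [[-0.6, 0.45, 0], [0, 0, 0.0194]], [[-0.675, 0.5075, 0], [0, 0, 0.0194]], [[-0.75, 0.5625, 0], [0, 0, 0.0194]], [[-0.8, 0.6, 0], [0, 0, 0.0194]], [[-0.825, 0.62, 0], [0, 0, 0.0194]]]' > next.json && python3 -m pendant next.json 0.0
```

```text
time_s: 1.1
tcp_pos: [0.4812, -0.2438, 0.2264]
eef_rot: [180.0, 0.0, -161.7]
contact_force: [-0.3, 0.2, -0.3]
gripper_width: 0.0133
gripper_force: 0.0
```

To row units: 0.198 m / 0.4 = 0.495, -0.104 m / 0.4 = -0.26.

```bash
echo '[[[-0.0625, 0.0625, 0], [0, 0, 0]], [[-0.125, 0.125, 0], [0, 0, 0]], [[-0.1875, 0.1875, 0.025], [0, 0, 0]], [[-0.26, 0.2525, 0.075], [0, 0, 0]], [[-0.26, 0.2525, 0.15], [0, 0, 0]], [[-0.26, 0.2525, 0.225], [0, 0, 0]], [[-0.26, 0.2525, 0.3], [0, 0, 0]], [[-0.26, 0.2525, 0.375], [0, 0, 0]], [[-0.26, 0.2525, 0.425], [0, 0, 0]], [[-0.26, 0.2525, 0.4625], [0, 0, 0]], [[-0.26, 0.2525, 0.4875], [0, 0, 0]], [[-0.26, 0.2525, 0.495], [0, 0, 0]]]' > next.json && python3 -m pendant next.json
python3 - <<'E'
from h import *
cap('scene','sc2'); i=cv2.imread('pics/sc2.png')[130:320,160:400]; cv2.imwrite('pics/sc2c.png',cv2.resize(i,None,fx=3,fy=3,interpolation=2))
E
```

```text
time_s: 2.1
tcp_pos: [0.5463, -0.1184, 0.0267]
eef_rot: [180.0, -0.2, -161.9]
contact_force: [0.7, 0.2, 0.3]
gripper_width: 0.0001
gripper_force: 0.0
```

View pics/sc2c.png

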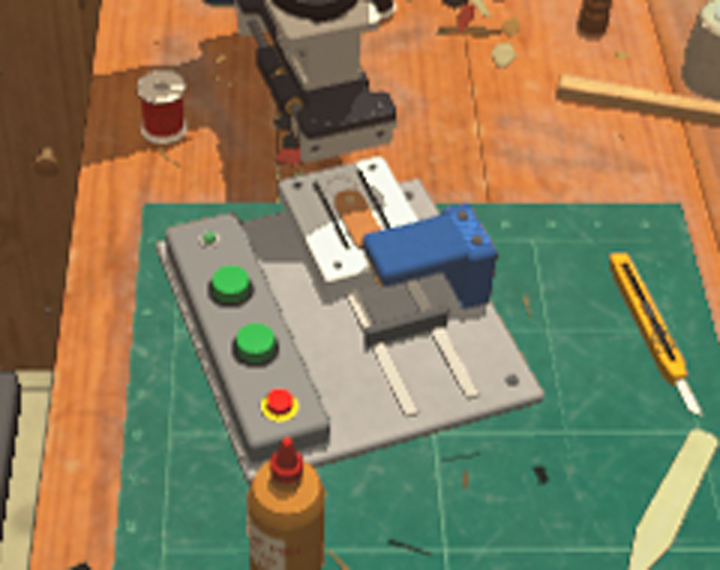

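The view shows the gripper just left of the carriage face and lined up with it. The spools are clear. I'll start pushing.

To row units: -0.06 m / 0.4 = -0.15, -0.03 m / 0.4 = -0.075.

```bash
echo '[[[0, -0.0125, -0.0075], [0, 0, 0]], [[0, -0.025, -0.0075], [0, 0, 0]], [[0, -0.0375, -0.0075], [0, 0, 0]], [[0, -0.05, -0.0075], [0, 0, 0]], [[0, -0.0625, -0.0075], [0, 0, 0]], [[0, -0.075, -0.0075], [0, 0, 0]], [[0, -0.0875, -0.0075], [0, 0, 0]], [[0, -0.1, -0.0075], [0, 0, 0]], [[0, -0.1125, -0.0075], [0, 0, 0]], [[0, -0.125, -0.0075], [0, 0, 0]], [[0, -0.1375, -0.0075], [0, 0, 0]], [[0, -0.15, -0.0075], [0, 0, 0]]]' > next.json && python3 -m pendant next.json; echo '[[[0, -0.01, 0], [0, 0, 0]], [[0, -0.02, 0], [0, 0, 0]], [[0, -0.03, 0], [0, 0, 0]]]' > next.json && python3 -m pendant next.json
```

```text
time_s: 3.15
tcp_pos: [0.5665, -0.1754, 0.0316]
eef_rot: [-180.0, 0.0, -161.9]
contact_force: [-0.2, 3.4, 1.5]
gripper_width: 0.0001
gripper_force: 1.2
time_s: 3.4
tcp_pos: [0.5698, -0.1857, 0.0314]
eef_rot: [179.9, 0.0, -161.9]
contact_force: [-5.9, 36.6, 17.4]
gripper_width: 0.0004
gripper_force: 18.6
```

```bash
python3 - <<'E'
from h import *
for f in ('top2',):
    cap('top',f); cap('scene','sc3'); i=cv2.imread('pics/sc3.png')[130:320,160:400]; cv2.imwrite('pics/sc3c.png',cv2.resize(i,None,fx=3,fy=3,interpolation=2))
E
```

```text
(no output)
```

View pics/sc3c.png

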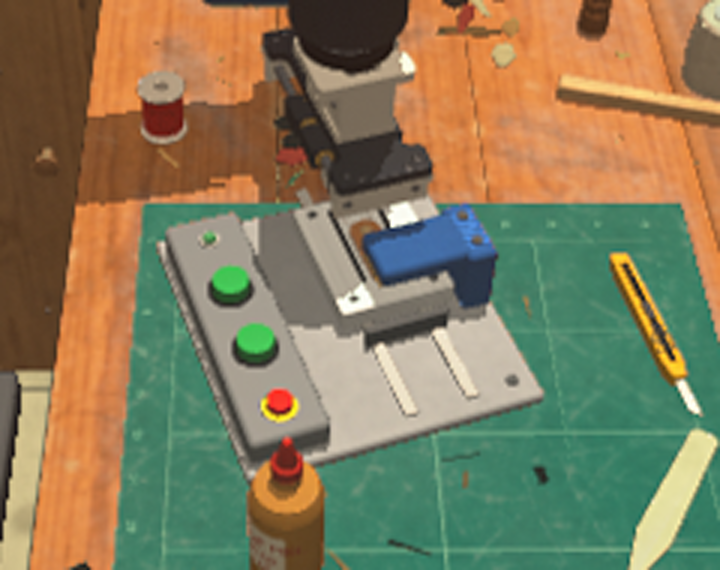

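The carriage is now under the arm and there is 37 N against something, probably the stop. I'll back off slightly and check its position against the blue arm.

To row units: -0.13 m / 0.4 = -0.325, -0.11 m / 0.4 = -0.275.

```bash
echo '[[[0, 0.01, 0], [0, 0, 0]], [[0, 0.025, 0], [0, 0, 0]], [[0, 0.05, 0], [0, 0, 0]], [[0, 0.075, 0], [0, 0, 0]], [[0, 0.075, -0.075], [0, 0, 0]], [[0, 0.075, -0.175], [0, 0, 0]], [[0, 0.075, -0.275], [0, 0, 0]], [[0, 0.15, -0.325], [0, 0, 0]], [[0, 0.25, -0.325], [0, 0, 0]], [[0, 0.325, -0.325], [0, 0, 0]]]' > next.json && python3 -m pendant next.json
python3 - <<'E'
from h import *
ax=np.array([.9505,.311]); ay=np.array([-.311,.9505]); k=np.array([.4895,-.336])
pf=lambda p:(round(float((p[:2]-k)@ax)-.078,4),round(float((p[:2]-k)@ay),4))
for s,n in(('top','top3'),('scene','sc4')):
    c=cap(s,n); P=cloud(c); hsv=cv2.cvtColor(c['frame'],cv2.COLOR_RGB2HSV)
    m=cv2.inRange(hsv,(105,120,40),(125,255,255))>0
    m&=(abs(P[...,2]-.08)<.006)&(P[...,0]>.5)&(P[...,1]<-.1)
    Q=P[m]; y=(Q[:,:2]-k)@ay; x=(Q[:,:2]-k)@ax-.078
    print(n,m.sum(),'arm x',np.percentile(x,[2,98]),'y',np.percentile(y,[2,50,98]))
    m=(c['frame'].min(2)>150)&(abs(P[...,2]-.042)<.006)
    Q=P[m]; y=(Q[:,:2]-k)@ay; x=(Q[:,:2]-k)@ax-.078
    g=(abs(x)<.1)&(abs(y)<.25); print('carriage y',g.sum(),np.percentile(y[g],[1,50,99]),'x',np.percentile(x[g],[1,99]))
    i=cv2.imread(f'pics/{n}.png'); i=i[110:270,210:430] if s=='top' else i[130:320,160:400]
    cv2.imwrite(f'pics/{n}c.png',cv2.resize(i,None,fx=3,fy=3,interpolation=2))
E
```

```text
time_s: 4.33
tcp_pos: [0.5291, -0.0611, 0.1632]
eef_rot: [-180.0, 0.2, -161.9]
contact_force: [0.2, 1.2, -1.4]
gripper_width: 0.0003
gripper_force: 0.0
top3 520 arm x [0.03124329 0.11952735] y [-0.02050859  0.00540992  0.0312484 ]
carriage y 1127 [-0.01221668  0.0643229   0.10356853] x [-0.00063057  0.09334734]
sc4 594 arm x [0.03007968 0.34193444] y [-0.34249961 -0.00233091  0.02394513]
carriage y 684 [-0.01739769  0.06383485  0.09946497] x [-0.00294453  0.0891592 ]
```

View pics/top3c.png

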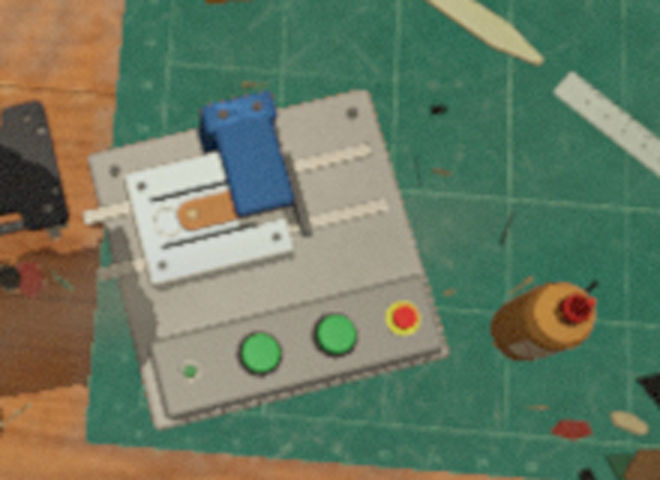

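To row units: 80 degrees / 360 = 0.2222.

```bash
python3 -c "
from plant import r; print(r.get_state()['joints'])"; echo '[[[0, 0, 0], [0, 0, 0.0194]], [[0, 0, 0], [0, 0, 0.0389]], [[0, 0, 0], [0, 0, 0.0583]], [[0, 0, 0], [0, 0, 0.0778]], [[0, 0, 0], [0, 0, 0.0972]], [[0, 0, 0], [0, 0, 0.1167]], [[0, 0, 0], [0, 0, 0.1361]], [[0, 0, 0], [0, 0, 0.1556]], [[0, 0, 0], [0, 0, 0.175]], [[0, 0, 0], [0, 0, 0.1944]], [[0, 0, 0], [0, 0, 0.2111]], [[0, 0, 0], [0, 0, 0.2222]]]' > next.json && python3 -m pendant next.json; echo '[[[0, 0, 0], [0, 0, 0.0139]], [[0, 0, 0], [0, 0, 0.0278]], [[0, 0, 0], [0, 0, 0.0278]]]' > next.json && python3 -m pendant next.json; python3 -c "
from plant import r; print(r.get_state()['joints'])"
```

```text
[ 1.47023222e+01  1.00623966e+01 -2.26680430e+01 -4.03761251e-02
 -5.71855852e+01 -8.63647989e+01]
time_s: 5.43
tcp_pos: [0.529, -0.0628, 0.1613]
eef_rot: [-180.0, 0.0, 117.8]
contact_force: [0.1, -0.0, 0.1]
gripper_width: 0.0004
gripper_force: 0.0
time_s: 5.68
tcp_pos: [0.5309, -0.0703, 0.1612]
eef_rot: [179.9, -0.8, 108.7]
contact_force: [-0.5, 0.0, 0.2]
gripper_width: 0.0005
gripper_force: 0.0
[  12.80602583   10.74713272  -21.57612212   -0.98803327  -57.69536309
 -173.5385934 ]
```

To row units: -10 degrees / 360 = -0.0278.

```bash
echo '[[[0, 0, 0], [0, 0, -0.0139]], [[0, 0, 0], [0, 0, -0.0278]], [[0, 0, 0], [0, 0, -0.0278]], [[0, 0, 0], [0, 0, -0.0278]]]' > next.json && python3 -m pendant next.json; python3 -c "
from plant import r; s=r.get_state();p=s['tcp_pos'];print(s['joints'],s['eef_rot'])
import numpy as np;t=np.radians(s['eef_rot'][2])
ax=np.array([.9505,.311]); ay=np.array([-.311,.9505]); k=np.array([.4895,-.336])
g=k+(.045+.078)*ax+.145*ay; d=g-p[:2]; print(g,'tool', d@[np.cos(t),np.sin(t)], d@[np.sin(t),-np.cos(t)], 'ypress',(p[:2]-k)@ay, '-ypress in tool',-ay@[np.cos(t),np.sin(t)],-ay@[np.sin(t),-np.cos(t)])"
```

```text
time_s: 6.02
tcp_pos: [0.5308, -0.0699, 0.1612]
eef_rot: [179.8, -0.8, 118.6]
contact_force: [-0.5, 0.5, 0.3]
gripper_width: 0.0002
gripper_force: 0.0
[  12.88519727   10.71974466  -21.61968103   -0.94817732  -57.67568497
 -163.77113201] [179.7940127   -0.77438955 118.60834254]
[ 0.5613165 -0.1599245] tool -0.09367211679776016 -0.016294258267146502 ypress 0.24010610646186 -ypress in tool -0.9833694836299722 -0.1820870908804948
```

To row units: 0.131 m / 0.4 = 0.3275, 0.125 m / 0.4 = 0.3125, 10 degrees / 360 = 0.0278.

```bash
echo '[[[-0.075, -0.0125, 0], [0, 0, 0]], [[-0.15, -0.025, 0], [0, 0, 0]], [[-0.235, -0.04, 0.05], [0, 0, 0.0083]], [[-0.235, -0.04, 0.125], [0, 0, 0.0167]], [[-0.235, -0.04, 0.2], [0, 0, 0.0222]], [[-0.235, -0.04, 0.275], [0, 0, 0.0278]], [[-0.235, -0.04, 0.3125], [0, 0, 0.0278]], [[-0.235, -0.04, 0.3275], [0, 0, 0.0278]], [[-0.235, -0.04, 0.3275], [0, 0, 0.0278]]]' > next.json && python3 -m pendant next.json; python3 -c "
from plant import r; s=r.get_state();print(s['joints'],s['eef_rot'])"
```

```text
time_s: 6.77
tcp_pos: [0.5608, -0.1582, 0.0276]
eef_rot: [-179.9, -0.9, 108.7]
contact_force: [0.7, 0.1, 0.9]
gripper_width: 0.0005
gripper_force: 0.0
[   2.91155936   23.81156088  -23.53805455   -1.1731046   -42.96706774
 -163.39248252] [-179.91796498   -0.85384223  108.65782792]
```

To row units: -0.03 m / 0.4 = -0.075, -0.028 m / 0.4 = -0.07.

```bash
echo '[[[-0.015, 0, -0.0075], [0, 0, 0]], [[-0.03, 0, -0.0075], [0, 0, 0]], [[-0.045, 0, -0.0075], [0, 0, 0]], [[-0.06, 0, -0.0075], [0, 0, 0]], [[-0.07, 0, -0.0075], [0, 0, 0]], [[-0.075, 0, -0.0075], [0, 0, 0]]]' > next.json && python3 -m pendant next.json; for i in 1 2 3 ; do echo '[[[-0.005, 0, 0], [0, 0, 0]], [[-0.0075, 0, 0], [0, 0, 0]], [[-0.0075, 0, 0], [0, 0, 0]]]' > next.json && python3 -m pendant next.json | grep -E 'tcp|contact'; done
```

```text
time_s: 7.27
tcp_pos: [0.5719, -0.1876, 0.0321]
eef_rot: [179.9, -0.8, 108.7]
contact_force: [-0.1, -0.1, -1.0]
gripper_width: 0.0004
gripper_force: 0.0
tcp_pos: [0.5723, -0.1893, 0.0317]
contact_force: [-0.7, 1.3, 1.9]
tcp_pos: [0.5723, -0.1896, 0.0316]
contact_force: [-5.8, 17.4, 9.7]
tcp_pos: [0.5723, -0.1899, 0.0316]
contact_force: [-9.6, 33.7, 16.3]
```

It's the same hard stop with the gripper body well clear, so the carriage is home. I'll retract, lift, turn back and open the fingers.

To row units: -0.12 m / 0.4 = -0.3, -0.03 m / 0.4 = -0.075, -45 degrees / 360 = -0.125.

```bash
echo '[[[0.025, 0, 0], [0, 0, 0]], [[0.075, 0, 0], [0, 0, 0]], [[0.0875, 0, -0.075], [0, 0, 0]], [[0.0875, 0, -0.175], [0, 0, 0]], [[0.0875, 0, -0.275], [0, 0, -0.0139]], [[0.0875, 0, -0.3], [0, 0, -0.0333]], [[0.0875, 0, -0.3], [0, 0, -0.0528]], [[0.0875, 0, -0.3], [0, 0, -0.0722]], [[0.0875, 0, -0.3], [0, 0, -0.0917]], [[0.0875, 0, -0.3], [0, 0, -0.1111]], [[0.0875, 0, -0.3], [0, 0, -0.125]], [[0.0875, 0, -0.3], [0, 0, -0.125]]]' > next.json && python3 -m pendant next.json 0.046; echo '[[[0, 0, 0], [0, 0, -0.0167]], [[0, 0, 0], [0, 0, -0.0333]], [[0, 0, 0], [0, 0, -0.05]], [[0, 0, 0], [0, 0, -0.0667]], [[0, 0, 0], [0, 0, -0.0833]], [[0, 0, 0], [0, 0, -0.1]], [[0, 0, 0], [0, 0, -0.1139]], [[0, 0, 0], [0, 0, -0.1233]], [[0, 0, 0], [0, 0, -0.1233]]]' > next.json && python3 -m pendant next.json
cat > g.py <<'E'
from h import *
s=r.get_state();p=s['tcp_pos'];t=np.radians(s['eef_rot'][2]);X=[np.cos(t),np.sin(t)];Y=[np.sin(t),-np.cos(t)]
E
python3 - <<'E'
from g import *
c=cap('scene','sc5'); hsv=cv2.cvtColor(c['frame'],cv2.COLOR_RGB2HSV)
K=[]
c2=cap('top','top5')
for f,cc in(('sc',c),('top',c2)):
    h=cv2.cvtColor(cc['frame'],cv2.COLOR_RGB2HSV)
    m=cv2.inRange(h,(50,110,60),(78,255,255))
    m=cv2.morphologyEx(m,2,np.ones((3,3))); n,l,st,ce=cv2.connectedComponentsWithStats(m)
    for i in range(1,n):
        q=ray(cc,*ce[i],.054)
        if 30<st[i,4]<500 and abs(q[0]-.49)<.03 and abs(q[1]+.336)<.06: print(f,st[i],q.round(4))
k=np.array([.4895,-.336]);d=k-p[:2];print(s['tcp_pos'],s['eef_rot'],s['gripper_width'],'tool',d@X,d@Y)
E
```

```text
time_s: 9.02
tcp_pos: [0.5634, -0.1638, 0.1519]
eef_rot: [179.4, -0.5, 154.0]
contact_force: [-0.7, 0.2, -0.8]
gripper_width: 0.0458
gripper_force: 0.0
time_s: 9.77
tcp_pos: [0.5634, -0.1638, 0.1519]
eef_rot: [179.2, 0.1, -161.9]
contact_force: [0.1, 0.6, -0.2]
gripper_width: 0.046
gripper_force: 0.0
sc [231 219  12  12 123] [ 0.4797 -0.3096  0.054 ]
sc [239 238  12  12 122] [ 0.4995 -0.3674  0.054 ]
top [316 215  12  13 129] [ 0.4992 -0.3616  0.054 ]
top [291 221  12  13 128] [ 0.4801 -0.3032  0.054 ]
[ 0.56344974 -0.16377872  0.15191602] [ 1.79198850e+02  7.80604475e-02 -1.61873560e+02] 0.04603648438543946 tool 0.12386040799332797 -0.1406674510416416
```

To row units: -0.14 m / 0.4 = -0.35, 0.124 m / 0.4 = 0.31, 0.8 degrees / 360 = 0.0022.

```bash
echo '[[[0.05, -0.0575, 0], [0.0022, 0, 0]], [[0.1125, -0.125, 0], [0.0022, 0, 0]], [[0.175, -0.2, 0], [0.0022, 0, 0]], [[0.2375, -0.275, 0], [0.0022, 0, 0]], [[0.2875, -0.325, 0], [0.0022, 0, 0]], [[0.31, -0.35, 0.025], [0.0022, 0, 0]], [[0.31, -0.35, 0.075], [0.0022, 0, 0]], [[0.31, -0.35, 0.125], [0.0022, 0, 0]], [[0.31, -0.35, 0.1625], [0.0022, 0, 0]], [[0.31, -0.35, 0.18], [0.0022, 0, 0]], [[0.31, -0.35, 0.18], [0.0022, 0, 0]], [[0.31, -0.35, 0.18], [0.0022, 0, 0]]]' > next.json && python3 -m pendant next.json 0.046
python3 - <<'E'
from g import *
k=np.array([.4896,-.335]);d=k-p[:2];print(s['tcp_pos'],s['eef_rot'],s['gripper_width'],'tool',d@X,d@Y)
for n,f in(('top','top6'),('scene','sc6')):
    cap(n,f); i=cv2.imread(f'pics/{f}.png'); i=i[150:270,240:400] if n=='top' else i[170:300,180:320]
    cv2.imwrite(f'pics/{f}c.png',cv2.resize(i,None,fx=4,fy=4,interpolation=2))
E
```

```text
time_s: 10.87
tcp_pos: [0.4893, -0.3343, 0.0779]
eef_rot: [180.0, 0.1, -161.9]
contact_force: [1.2, -0.8, 0.3]
gripper_width: 0.0458
gripper_force: 0.0
[ 0.48928672 -0.33426221  0.07786006] [ 1.79987887e+02  5.48184730e-02 -1.61886101e+02] 0.04583657773856151 tool -6.837229149159668e-05 -0.0007986286292591154
```

View pics/sc6c.png

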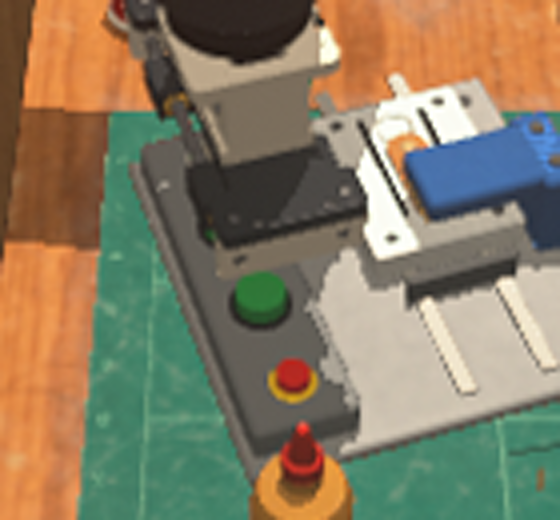

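Only the right key and the stop are visible; the fingertips are hidden behind the gripper body. The geometry is consistent: right key at about (260,300), fingertips above the keys, stop clear. The carriage sits against its block, so I'll press.

```bash
echo '[[[0, -0.002, 0.02], [0, 0, 0]], [[0, -0.002, 0.0375], [0, 0, 0]], [[0, -0.002, 0.0475], [0, 0, 0]], [[0, -0.002, 0.0475], [0, 0, 0]]]' > next.json && python3 -m pendant next.json; echo '[[[0, 0, 0.005], [0, 0, 0]], [[0, 0, 0.01], [0, 0, 0]], [[0, 0, 0.01], [0, 0, 0]]]' > next.json && python3 -m pendant next.json;  echo '[[[0, 0, 0.005], [0, 0, 0]], [[0, 0, 0.0075], [0, 0, 0]], [[0, 0, 0.0075], [0, 0, 0]]]' > next.json && python3 -m pendant next.json; python3 -c "
from plant import r; s=r.get_state();print(s['moment'],s['eef_rot'])"
```

```text
time_s: 11.3
tcp_pos: [0.4885, -0.3348, 0.0576]
eef_rot: [179.9, 0.0, -161.9]
contact_force: [-0.4, -0.2, -0.5]
gripper_width: 0.0459
gripper_force: 0.0
time_s: 11.55
tcp_pos: [0.4893, -0.3352, 0.0549]
eef_rot: [180.0, 0.1, -161.8]
contact_force: [-1.0, 0.5, 3.0]
gripper_width: 0.0458
gripper_force: 1.7
time_s: 11.8
tcp_pos: [0.4894, -0.3352, 0.0522]
eef_rot: [-180.0, 0.1, -161.8]
contact_force: [-1.0, 1.3, 5.9]
gripper_width: 0.0461
gripper_force: 3.2
[ 0.49438313  0.72942188 -0.03828783] [-1.79986659e+02  9.77117764e-02 -1.61844154e+02]
```

Force matches both keys moving together. I'll go on to the bottom.

To row units: 0.0045 m / 0.4 = 0.0113, 0.004 m / 0.4 = 0.01.

```bash
echo '[[[0, 0, 0.005], [0, 0, 0]], [[0, 0, 0.0075], [0, 0, 0]], [[0, 0, 0.01], [0, 0, 0]], [[0, 0, 0.0113], [0, 0, 0]], [[0, 0, 0.0113], [0, 0, 0]]]' > next.json && python3 -m pendant next.json; python3 -c "
from plant import r; s=r.get_state();print(s['moment'],s['tcp_pos'],s['contact_force'])"
```

```text
time_s: 12.22
tcp_pos: [0.4894, -0.3352, 0.0483]
eef_rot: [-180.0, 0.1, -161.8]
contact_force: [-3.5, 2.9, 11.2]
gripper_width: 0.0461
gripper_force: 5.2
[ 0.8535553   1.17748827 -0.02404351] [ 0.4893825  -0.33524221  0.04831212] [-3.53721867  2.92858936 11.17270187]
```

To row units: 0.0015 m / 0.4 = 0.0038, 0.001 m / 0.4 = 0.0025.

```bash
echo '[[[0, 0, 0.0025], [0, 0, 0]], [[0, 0, 0.0038], [0, 0, 0]], [[0, 0, 0.0038], [0, 0, 0]], [[0, 0, 0.0038], [0, 0, 0]], [[0, 0, 0.0038], [0, 0, 0]], [[0, 0, 0.0038], [0, 0, 0]], [[0, 0, 0.0038], [0, 0, 0]], [[0, 0, 0.0038], [0, 0, 0]], [[0, 0, 0.0038], [0, 0, 0]], [[0, 0, 0.0038], [0, 0, 0]], [[0, 0, 0.0038], [0, 0, 0]], [[0, 0, 0.0038], [0, 0, 0]]]' > next.json && python3 -m pendant next.json; python3 - <<'E'
from h import *
cap('scene','sc7'); i=cv2.imread('pics/sc7.png')[170:300,180:320]; cv2.imwrite('pics/sc7c.png',cv2.resize(i,None,fx=4,fy=4,interpolation=2))
E
for i in 1 2 3; do echo '[[[0, 0, 0], [0, 0, 0]], [[0, 0, 0], [0, 0, 0]], [[0, 0, 0], [0, 0, 0]], [[0, 0, 0], [0, 0, 0]], [[0, 0, 0], [0, 0, 0]], [[0, 0, 0], [0, 0, 0]], [[0, 0, 0], [0, 0, 0]], [[0, 0, 0], [0, 0, 0]], [[0, 0, 0], [0, 0, 0]], [[0, 0, 0], [0, 0, 0]], [[0, 0, 0], [0, 0, 0]], [[0, 0, 0], [0, 0, 0]]]' > next.json && python3 -m pendant next.json|grep -E 'time|tcp|contact'; done
```

```text
time_s: 13.22
tcp_pos: [0.4895, -0.3353, 0.0482]
eef_rot: [-179.9, 0.1, -161.8]
contact_force: [-6.6, 5.7, 20.7]
gripper_width: 0.0465
gripper_force: 10.8
time_s: 14.27
tcp_pos: [0.4895, -0.3352, 0.0481]
contact_force: [-6.1, 4.8, 21.6]
time_s: 15.27
tcp_pos: [0.4895, -0.3353, 0.0482]
contact_force: [-5.7, 5.6, 22.3]
time_s: 16.27
tcp_pos: [0.4895, -0.3353, 0.0481]
contact_force: [-6.0, 5.5, 22.1]
```

View pics/sc7c.png

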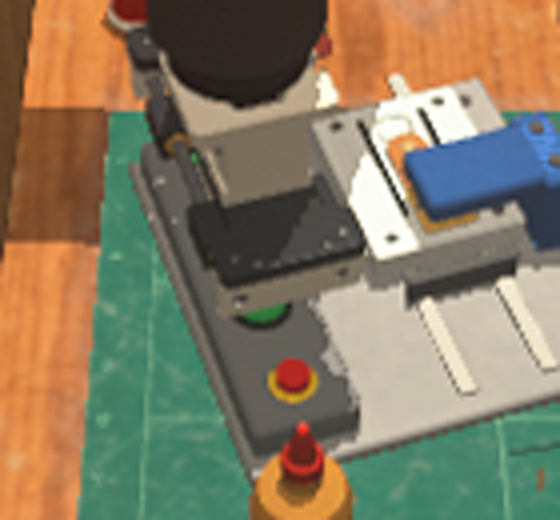

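The right key is down, the hold-down frame is lowered over the fob and the stop is untouched. With 22 N at full depth both keys are at the bottom, and they have been held for 4 s. I'll release straight up.

To row units: -0.15 m / 0.4 = -0.375, -0.14 m / 0.4 = -0.35.

```bash
echo '[[[0, 0, -0.01], [0, 0, 0]], [[0, 0, -0.025], [0, 0, 0]], [[0, 0, -0.05], [0, 0, 0]], [[0, 0, -0.125], [0, 0, 0]], [[0, 0, -0.2], [0, 0, 0]], [[0, 0, -0.275], [0, 0, 0]], [[0, 0, -0.35], [0, 0, 0]], [[0.075, 0, -0.375], [0, 0, 0]], [[0.125, 0, -0.375], [0, 0, 0]], [[0.125, 0, -0.375], [0, 0, 0]], [[0.125, 0, -0.375], [0, 0, 0]], [[0.125, 0, -0.375], [0, 0, 0]]]' > next.json && python3 -m pendant next.json
python3 - <<'E'
from h import *
cap('scene','sc8'); i=cv2.imread('pics/sc8.png')[130:320,160:400]; cv2.imwrite('pics/sc8c.png',cv2.resize(i,None,fx=3,fy=3,interpolation=2))
E
```

```text
time_s: 17.27
tcp_pos: [0.4411, -0.3508, 0.1952]
eef_rot: [180.0, 0.1, -161.9]
contact_force: [0.3, -0.1, -0.9]
gripper_width: 0.0463
gripper_force: 0.0
```

View pics/sc8c.png

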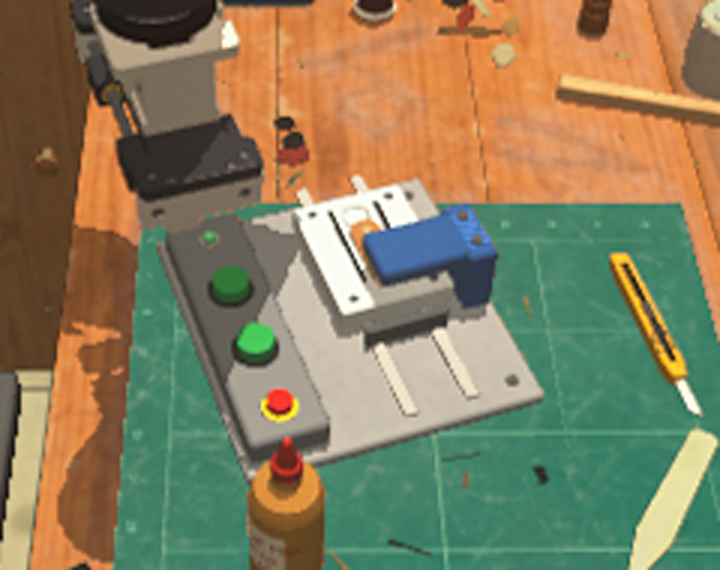

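Both green keys at (231,285) and (256,342) are up again, the carriage is home, and the arm is clear. I'm handing in.

```bash
python3 -c "
from plant import r; print(r.close_job())"
```

```text
the job is handed in; nothing more can be done
None
```

The job is handed in, with no verdict returned: the carriage is home against its stop, both green keys were held at the bottom together for about 4 s and came back up, the arm is clear, and I did not touch the stop button, spools or bottle.

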